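Run along the pill organiser's lids and close them

ROBOT

A 7-joint arm with a two-finger parallel gripper is mounted at the origin on the work surface. World frame = base frame: x ahead of the robot, y to its left, z up, the work surface at z = 0. Lengths are in m, angles in rad, forces in N, time in s.
With the tool pointing down it reaches from about 0.425 to 0.95 m from the base axis. Payload 4.7 kg.
Tool frame: the origin (TCP) lies midway between the tips of the shut fingers; the grasp point (between the pads) lies 19 mm behind it; z points along the fingers, x is the direction in which the jaws open and shut, and the axes are right-handed (so a half turn about z gives the same grasp; the last joint's range is limited). The gripper opens to 85 mm and grips with 20 to 120 N. Pads are 22 mm wide; open, the fingers measure 114 mm over their backs; the gripper's body (76 mm by 85 mm) begins 54 mm behind the grasp point. The pads swing forward as they close: fully open they stand 13 mm farther back than shut.
Start: joints at [1.228, 0.469, -0.049, 1.532, 0.024, 1.141, -0.082], TCP at [0.208, -0.642, 0.231] pointing down, gripper open.
Joint ranges: [-2.59, 2.59], [-0.33, 1.99], [-1.39, 1.29], [0.1, 2.45], [-1.04, 4.18], [0.21, 1.99], [-2.66, 2.66]. Speed limits (rad/s): [2.57, 2.57, 3.14, 3.14, 3.14, 3.14, 3.14].

INTERFACE

Orientations are given as [roll, pitch, yaw] about the fixed x, y, z axes, in that order (R = Rz(yaw) Ry(pitch) Rx(roll)).
In Python, from workcell import env, viewer, finder gives the robot as it stands.
- The arm moves only by the shell command python3 -m handwheel 'ROWS' [OPENING] [FORCE]. ROWS is JSON, a list of rows, each a list of 4 numbers: the shift along the tool's x, y, z in m, then the turn about the tool's z in degrees. A call has 1 to 5 rows; each row is the pose to reach, as a shift and turn from the pose measured when the call began, along the tool's axes at that moment; what a row does not reach only later rows make up. A row lasts 1/12 s, in which the tool goes at most 41.7 mm and 7.16 degrees, less where a joint would pass 70% of its speed; a pose out of reach is approached as far as the arm can. A call with a gripper value outside its range is refused whole. OPENING is the opening, from -1 (shut) to 1 (fully open), set as the call begins (- or left out, the last holds). The fingers move at their own pace and stop on an object; FORCE is the grip in N (left out, the last holds). Time passes only in rows, so rows that repeat a pose let the fingers close. It gives the time, the measured TCP pose, the force and the opening at its end, in the units of the state.
- env.read_state(): the state, without advancing time (a new reading comes with each control period).
- viewer.read_camera(name): name is "scene" or "top" or "wrist"; returns the picture (480x640x3 uint8, red, green, blue); there is no depth.
- viewer.calibration(name): a dict with "mtx" (3x3 intrinsics, pixels), "k1" (the pictures are not rectified: a ray, as slopes to the right and down, at radius r is drawn at 1 + k1 r^2 times it, then the intrinsics apply), "cam_to_world" (4x4, takes a point from camera to world coordinates); the wrist camera has in their place "T_tool_cam" (4x4, takes a point from camera to tool coordinates, whose origin is the TCP and whose axes are the tool frame's). Camera axes: x right, y down, z forward; pixel columns grow to the right and rows downward; lengths in m; the calibration is good to about 2 mm. A picture is of the moment at which its call begins: read the wrist's pose just before it. calibration takes no time and is no camera call.
- env.hand_in(): hands the job in, once; it reports no verdict.
Trained networks look in the newest picture that a camera, given by its name, has taken for a name from the list of things; names that differ only in an ending like _2 or _b are one class to them, and where a whole thing is asked for, a point or a joint stands for the part that bears it (a point fixed in the world has none). Each returns a list of dicts, best first, with "p" (0 to 1); they miss things now and then, are a little off and sometimes report something else, mostly with a low value. They report only what shows in the picture. A call takes as long as a camera call. They do not tell look-alikes from the thing itself.
- finder.regions_of(camera, label): "region" (480x640 bool, what is visible of it).
- finder.tip_of(camera, label): "at" ([x, y, z] in m, in the coordinates of the camera as it stood for that picture, good to about 4 mm: a listed point, or the origin of a listed thing).
The state is a dict: "time_s": time; "joint_positions": joint angles; "joint_vel": joint speeds; "effort": joint torques, N m; "eef_pos": TCP position; "orientation": TCP orientation; "contact_force": force on the tool from outside, world axes, zero at the start; "wrist_torque": the same for the moment, N m; "width": finger opening in m.
Only numpy, scipy, OpenCV 4.12 (cv2) and the standard library are available. Lean on these libraries where they do the work, as an engineer would, in place of code of your own. Each camera call takes 0.05 s, during which the arm holds its last target.

TASK

The lids of the weekly pill organiser have been left ajar: starting at the orange lid, run your fingertips lightly along the row to the other end, pressing every lid down until it is fully shut, then take your hand away. Only touch the organiser, do not lift it or push it out of its place, and leave the trays, charger, canister and brush around it alone.

Things in the scene. Friction and masses are not known exactly. Their poses are not given: they have to be found in the camera images.
- organiser: Loose filled weekly pill organiser (about 0.35 kg): white plastic case 52 mm deep (x), 241 mm long (y), 28 mm tall, on a non-slip base, with seven arched lids in a row along y, 34 mm apart, from the orange lid 1 at y = +102 mm over the pale blue lids 2 to 6 to lid 7 at y = -102 mm. Lids hinge on a line along y at x = +25, z = 28 mm; free edge at x = -25 mm. Origin: centre of underside, z up.
- row_start (a point): Point on the crown of the orange lid (lid 1) where it lies when shut: 37 mm above the sill, 30 mm from the hinge line. Fixed to the case. A lid is 50 mm long from hinge to free edge (plus a 5 mm thumb tab) and 31 mm wide; across the row it is arched, its sides 8 mm lower than the crown, of smooth slippery plastic, so a fingertip can ride from lid to lid.
- row_end (a point): The same point for the last lid (lid 7), at the far end of the row, 204 mm from row_start. The line from row_start to row_end passes over the crowns of all shut lids.
- lid1 (a joint): Hinge angle of lid 1 (the orange one, at +y), rad: 0 = fully shut (firm stop; the thin lid gives a little when pressed harder), larger = open. It starts ajar at 0.08 to 0.12 (free edge 4 to 6 mm up). A light hinge friction (about 0.15 N at the free edge) holds it wherever it is left; there is no spring.
- lid2 (a joint): Hinge angle of lid 2 (blue, 34 mm from the orange lid along the row), rad: 0 = fully shut (firm stop; the thin lid gives a little when pressed harder), larger = open. It starts ajar at 0.08 to 0.12 (free edge 4 to 6 mm up). A light hinge friction (about 0.15 N at the free edge) holds it wherever it is left; there is no spring.
- lid3 (a joint): Hinge angle of lid 3 (blue, 68 mm from the orange lid along the row), rad: 0 = fully shut (firm stop; the thin lid gives a little when pressed harder), larger = open. It starts ajar at 0.08 to 0.12 (free edge 4 to 6 mm up). A light hinge friction (about 0.15 N at the free edge) holds it wherever it is left; there is no spring.
- lid4 (a joint): Hinge angle of lid 4 (blue, 102 mm from the orange lid along the row), rad: 0 = fully shut (firm stop; the thin lid gives a little when pressed harder), larger = open. It starts ajar at 0.08 to 0.12 (free edge 4 to 6 mm up). A light hinge friction (about 0.15 N at the free edge) holds it wherever it is left; there is no spring.
- lid5 (a joint): Hinge angle of lid 5 (blue, 136 mm from the orange lid along the row), rad: 0 = fully shut (firm stop; the thin lid gives a little when pressed harder), larger = open. It starts ajar at 0.08 to 0.12 (free edge 4 to 6 mm up). A light hinge friction (about 0.15 N at the free edge) holds it wherever it is left; there is no spring.
- lid6 (a joint): Hinge angle of lid 6 (blue, 170 mm from the orange lid along the row), rad: 0 = fully shut (firm stop; the thin lid gives a little when pressed harder), larger = open. It starts ajar at 0.08 to 0.12 (free edge 4 to 6 mm up). A light hinge friction (about 0.15 N at the free edge) holds it wherever it is left; there is no spring.
- lid7 (a joint): Hinge angle of lid 7 (blue, 204 mm from the orange lid along the row), rad: 0 = fully shut (firm stop; the thin lid gives a little when pressed harder), larger = open. It starts ajar at 0.08 to 0.12 (free edge 4 to 6 mm up). A light hinge friction (about 0.15 N at the free edge) holds it wherever it is left; there is no spring.
- trays: Bystander: loose interlocked stack of three round pale grey plastic trays, 105 mm across, 42 mm tall together. Origin: centre of the underside.
- charger: Bystander: loose white dome-shaped charger, 93 mm across, 36 mm tall, with a grey press button of 22 mm diameter on top (40 mm above the sill). Origin: centre of the underside.
- charger_button (a joint): Travel of the charger's button, m: 0 = out, 0.003 = pressed.
- canister: Bystander: loose aluminium canister with a screw-top lid, 48 mm across, 63 mm tall. Origin: centre of the underside.
- brush: Bystander: loose green plastic cleaning brush lying on the sill along its own y, 131 mm long, 20 mm wide, 20 mm tall at the bristles, which point up. Origin: on the sill, under the brush, 62 mm from the end of its handle.
There are look-alikes about, which are no part of the job. Of the things like the organiser, leave any that is red; of the rest the larger one is meant.

How it is judged:
On the way, in this order (a step that is already met when the one before it is completed fails the run):
1. the orange lid is shut (value of joint lid1 below 0.035 rad), for 0.1 s.
2. then the middle lid of the row is shut (value of joint lid4 below 0.035 rad), for 0.1 s.
3. then the last lid of the row is shut (value of joint lid7 below 0.035 rad), for 0.1 s.
At the end, for the whole second after the job is handed in: All seven lids are shut (within 0.035 rad, 1.75 mm at the free edge), the organiser stands level and at rest within 30 mm of where it was, and the four bystanders are within 20 mm of where they were, the charger's button unpressed (value of joint each of lid1, lid2, lid3, lid4, lid5, lid6, lid7 below 0.035 rad and distance of organiser from where it was at the start of the episode below 0.03 m and angle between organiser's own z axis and vertical below 0.05 rad and linear speed of organiser below 0.01 m/s and distance of each of trays, charger, canister, brush from where it was at the start of the episode below 0.02 m and value of joint charger_button below 0.0015 m); the robot touches nothing.
It fails at once if the organiser is lifted or tipped (height (world z) of organiser above 0.008 m or angle between organiser's own z axis and vertical above 0.15 rad).
It fails at once if the organiser is pushed more than 30 mm out of its place (distance of organiser from where it was at the start of the episode above 0.03 m).
It fails at once if the fingers press on the organiser with more than 25 N (contact force between the fingers and organiser above 25 N).
It fails at once if a bystander is moved more than 20 mm or lifted (distance of any of trays, charger, canister, brush from where it was at the start of the episode above 0.02 m).
It fails at once if the charger's button is pressed (value of joint charger_button above 0.0015 m).
It also fails if it takes over 35 s, if anything falls off the work surface, if the arm or the gripper's body presses on something with over 40 N, if the wrist force passes 120 N, or if a joint passes its speed limit or range.

## Working session

There is one attempt and no reset: what is moved stays moved. The work goes in short steps, Python scripts to look and compute and a shell command to move; the robot and the scene stay as the last step left them, time stands still between calls to the robot, and variables do not carry over. Pictures are saved under pics/ and viewed, and the job is handed in when it is done.

```bash
mkdir -p pics
python3 - <<'E'
from workcell import env, viewer, finder
import cv2
print(env.read_state())
for c in ["scene","top"]:
    im=viewer.read_camera(c); cv2.imwrite(f"pics/{c}0.png",im[:,:,::-1])
    k=viewer.calibration(c); print(c,k)
    for l in ["organiser","row_start","row_end","trays","charger","canister","brush"]:
        for d in finder.tip_of(c,l):
            a=k["cam_to_world"]@[*d["at"],1]; print(c,l,round(d["p"],2),a[:3].round(3))
print(viewer.calibration("wrist"))
E
```

```text
{'time_s': 0.0, 'joint_positions': array([ 1.22809021,  0.46945638, -0.0485907 ,  1.5337117 ,  0.02407277,
        1.14102572, -0.08233634]), 'joint_vel': array([-1.03604099e-03,  9.05581168e-04, -1.64667874e-03, -2.76533330e-05,
       -6.14334284e-05, -4.81389192e-04,  2.15852605e-04]), 'effort': array([-4.70498380e-04, -5.10308039e+01, -4.64469334e-02, -2.37711149e+01,
        1.08362999e-02,  7.57333328e-03,  1.45690342e-05]), 'eef_pos': array([ 0.20818733, -0.64145879,  0.23024382]), 'orientation': array([ 3.14153929e+00,  2.01599119e-03, -1.25700975e+00]), 'contact_force': array([0.13590934, 0.18633693, 0.49483152]), 'wrist_torque': array([-0.03566041, -0.02774271,  0.00957603]), 'width': 0.08543494183335508}
scene {'mtx': array([[439.55252032,   0.        , 322.1484817 ],
       [  0.        , 439.55252032, 231.31378267],
       [  0.        ,   0.        ,   1.        ]]), 'k1': -0.014454017638890091, 'cam_to_world': array([[-0.62356288,  0.39271229, -0.6759781 ,  1.07454493],
       [ 0.78149448,  0.33621337, -0.52557297,  0.38212918],
       [ 0.02087391, -0.85600095, -0.51
[... 1562 characters left out ...]
p trays 0.43 [ 0.752 -0.02  -0.002]
top charger 0.61 [ 0.75  -0.019  0.002]
top canister 0.9 [ 0.536  0.097 -0.   ]
top brush 0.74 [ 0.48  -0.031  0.001]
{'mtx': array([[419.64200438,   0.        , 324.74633155],
       [  0.        , 419.64200438, 237.14692516],
       [  0.        ,   0.        ,   1.        ]]), 'k1': 0.021124319474357674, 'T_tool_cam': array([[ 9.99998829e-01, -3.97317762e-04, -1.47776766e-03,
        -7.26431632e-04],
       [ 8.53303848e-04,  9.46408006e-01,  3.22972380e-01,
        -8.25167863e-02],
       [ 1.27024848e-03, -3.22973262e-01,  9.46407237e-01,
        -1.43085736e-01],
       [ 0.00000000e+00,  0.00000000e+00,  0.00000000e+00,
         1.00000000e+00]])}
```

View pics/top0.png

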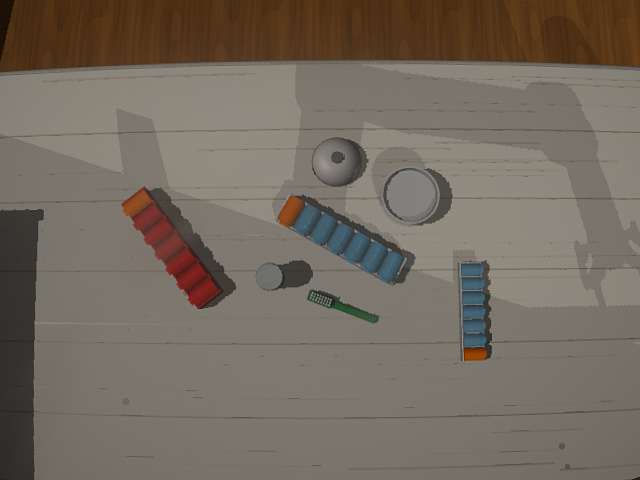

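View pics/scene0.png

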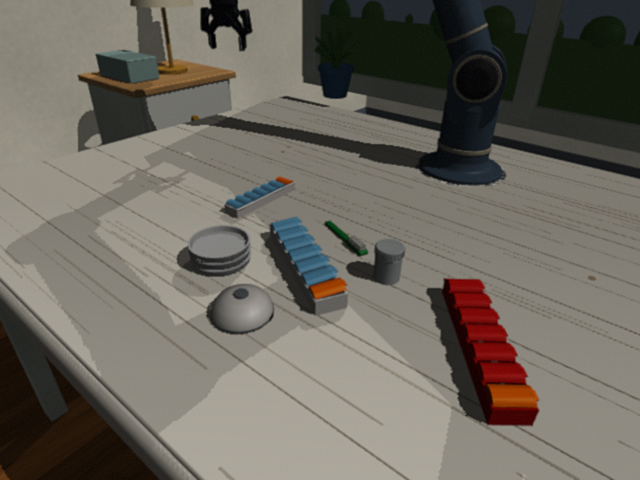

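The meant organiser is the middle blue one at about pixel (341,240) in the top view. The red one on the left and the smaller blue one at the right, (473,312), are look-alikes. Its orange lid is at (291,211), towards the charger, and the trays, canister and brush are clear of the row line.

```bash
cat > h.py <<'E'
import sys, numpy as np
from scipy.spatial.transform import Rotation as Ro
from workcell import env, viewer, finder
def pose():
    s=env.read_state(); return s,np.array(s["eef_pos"]),Ro.from_euler("xyz",s["orientation"])
def to(target,yaw=None):
    s,p,R=pose(); d=R.inv().apply(np.array(target)-p)
    a=0
    if yaw is not None: a=-((np.degrees(yaw-s["orientation"][2])+180)%360-180)
    print("t",round(s["time_s"],2),"tcp",p.round(4),"rpy",s["orientation"].round(4),"F",s["contact_force"].round(2),"w",round(s["width"],3),"| shift",d.round(4),"turn",round(a,2))
E
python3 - <<'E'
from h import *
to([0.645,0.074,0.12],np.radians(-29.6))
E
```

```text
t 0.8 tcp [ 0.2084 -0.6421  0.2314] rpy [-3.1416e+00 -2.0000e-04 -1.2570e+00] F [ 0.53 -0.36 -0.04] w 0.085 | shift [-0.5463 -0.6363  0.1113] turn -42.42
```

```bash
python3 -m handwheel '[[-0.02,-0.024,0,-4],[-0.046,-0.054,0,-9],[-0.072,-0.084,0,-14],[-0.098,-0.114,0,-19],[-0.124,-0.144,0,-24]]' -1 20
python3 -c "
from h import *
to([0.645,0.074,0.17],np.radians(-29.6))"
```

```text
time_s: 1.22
eef_pos: [0.3078, -0.478, 0.2315]
orientation: [3.141, -0.001, -0.834]
contact_force: [0.6, 0.1, 0.6]
width: 0.0257
t 1.22 tcp [ 0.3078 -0.478   0.2315] rpy [ 3.1415e+00 -6.0000e-04 -8.3410e-01] F [0.57 0.09 0.58] w 0.026 | shift [-0.1824 -0.6206  0.0613] turn -18.19
```

```bash
python3 -m handwheel '[[-0.011,-0.038,0,-4],[-0.022,-0.076,0,-8],[-0.033,-0.114,0,-12],[-0.044,-0.152,0,-16],[-0.055,-0.190,0,-18]]'
python3 -c "
from h import *
to([0.645,0.074,0.17],np.radians(-29.6))"
```

```text
time_s: 1.63
eef_pos: [0.4123, -0.308, 0.2319]
orientation: [3.141, -0.001, -0.517]
contact_force: [0.6, -0.4, 0.1]
width: -0.0002
t 1.63 tcp [ 0.4123 -0.308   0.2319] rpy [ 3.1409e+00 -1.4000e-03 -5.1730e-01] F [ 0.56 -0.41  0.14] w -0.0 | shift [ 0.0133 -0.4471  0.0616] turn -0.04
```

```bash
python3 -m handwheel '[[0.001,-0.040,0,0],[0.002,-0.080,0,0],[0.004,-0.120,0,0],[0.005,-0.160,0,0],[0.006,-0.200,0,0]]'
python3 -m handwheel '[[0.001,-0.040,0,0],[0.003,-0.080,0,0],[0.004,-0.120,0,0],[0.005,-0.130,0,0],[0.005,-0.130,0,0]]'
python3 - <<'E'
from h import *
import cv2
to([0.645,0.074,0.17],np.radians(-29.6))
s,p,R=pose(); T=np.eye(4);T[:3,:3]=R.as_matrix();T[:3,3]=p
im=viewer.read_camera("wrist"); cv2.imwrite("pics/w1.png",im[:,:,::-1])
W=T@viewer.calibration("wrist")["T_tool_cam"]
for l in ["organiser","row_start","row_end"]:
    for d in finder.tip_of("wrist",l): print(l,round(d["p"],2),(W@[*d["at"],1])[:3].round(4))
E
```

```text
time_s: 2.05
eef_pos: [0.5171, -0.1355, 0.2322]
orientation: [3.141, -0.002, -0.518]
contact_force: [0.7, -0.4, 1.0]
width: 0.0001
time_s: 2.47
eef_pos: [0.5871, -0.0204, 0.2322]
orientation: [-3.14, -0.002, -0.511]
contact_force: [-0.3, -1.5, 0.6]
width: -0.0001
t 2.47 tcp [ 0.5871 -0.0204  0.2322] rpy [-3.1397e+00 -2.0000e-03 -5.1070e-01] F [-0.29 -1.48  0.63] w -0.0 | shift [ 0.0042 -0.1105  0.0624] turn 0.34
organiser 0.97 [ 0.4697 -0.2551  0.0008]
organiser 0.72 [ 0.5996 -0.0181 -0.0011]
row_start 0.75 [0.6476 0.0688 0.0366]
row_end 0.89 [ 0.548  -0.1075  0.0403]
```

View pics/w1.png

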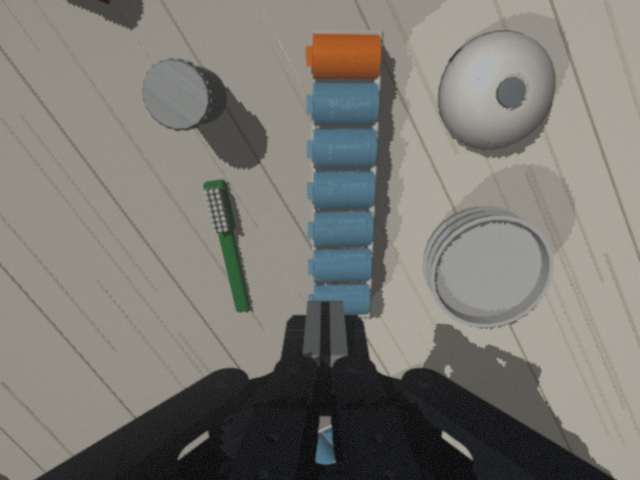

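```bash
python3 -m handwheel '[[0.001,-0.036,0.02,0.4],[0.003,-0.072,0.05,0.4],[0.004,-0.10,0.08,0.4],[0.004,-0.109,0.11,0.4],[0.004,-0.109,0.13,0.4]]'
python3 -m handwheel '[[0,0,0.01,0],[0,0,0.01,0]]'
python3 -c "
from h import *
to([0.645,0.073,0.05],-0.518)"
```

```text
time_s: 3.08
eef_pos: [0.6423, 0.0666, 0.0986]
orientation: [3.139, 0.001, -0.526]
contact_force: [-0.1, -0.5, 0.2]
width: 0.0001
time_s: 3.25
eef_pos: [0.6399, 0.0641, 0.0854]
orientation: [3.134, 0.005, -0.528]
contact_force: [-1.2, -0.0, -0.7]
width: -0.0002
t 3.25 tcp [0.6399 0.0641 0.0854] rpy [ 3.1344  0.0052 -0.5279] F [-1.23 -0.03 -0.65] w -0.0 | shift [ 0.0001 -0.0105  0.0353] turn -0.57
```

```bash
python3 -m handwheel '[[0,-0.005,0.01,-0.5],[0,-0.0105,0.02,-0.5],[0,-0.0105,0.033,-0.5],[0,-0.0105,0.033,-0.5],[0,-0.0105,0.033,-0.5]]'
python3 -c "
from h import *
to([0.645,0.073,0.037],-0.518)"
```

```text
time_s: 3.67
eef_pos: [0.6445, 0.0728, 0.0517]
orientation: [3.133, 0.006, -0.519]
contact_force: [0.1, -0.7, 0.1]
width: 0.0002
t 3.67 tcp [0.6445 0.0728 0.0517] rpy [ 3.1335  0.0061 -0.5193] F [ 0.12 -0.7   0.14] w 0.0 | shift [ 0.0004 -0.0005  0.0147] turn -0.07
```

```bash
python3 -m handwheel '[[0,0,0.004,0],[0,0,0.008,0],[0,0,0.011,0],[0,0,0.011,0],[0,0,0.011,0]]'
python3 -m handwheel '[[0,0,0.0015,0],[0,0,0.0025,0],[0,0,0.0025,0],[0,0,0.0025,0]]'
python3 -c "
from h import *
import cv2
to([0.645,0.073,0.037],-0.518)
im=viewer.read_camera('scene'); cv2.imwrite('pics/s2.png',cv2.resize(im[200:320,240:400,::-1],None,fx=5,fy=5))"
```

```text
time_s: 4.08
eef_pos: [0.6444, 0.0727, 0.0406]
orientation: [3.133, 0.006, -0.519]
contact_force: [-0.2, 0.5, 0.5]
width: 0.0
time_s: 4.42
eef_pos: [0.6443, 0.0727, 0.0381]
orientation: [3.133, 0.006, -0.519]
contact_force: [-0.5, -0.1, 0.1]
width: 0.0003
t 4.42 tcp [0.6443 0.0727 0.0381] rpy [ 3.1333  0.0062 -0.5193] F [-0.48 -0.09  0.1 ] w 0.0 | shift [ 0.0004 -0.0006  0.0011] turn -0.07
```

View pics/s2.png

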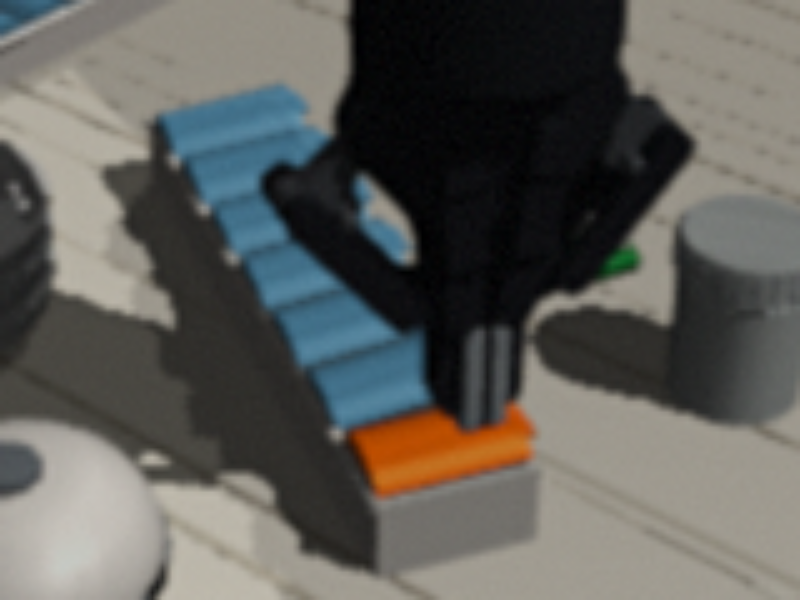

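The scene close-up shows the shut fingertips at the crown of the orange lid, near (485,425). I'll press down until force shows.

```bash
python3 -m handwheel '[[0,0,0.001,0],[0,0,0.0015,0],[0,0,0.0015,0]]'
python3 -m handwheel '[[0,0,0.0005,0],[0,0,0.0005,0],[0,0,0.0005,0]]'
python3 -c "
from h import *
to([0.645,0.073,0.037],-0.518)"
```

```text
time_s: 4.72
eef_pos: [0.6445, 0.0727, 0.037]
orientation: [3.133, 0.006, -0.519]
contact_force: [-0.1, 0.4, 2.0]
width: 0.0001
time_s: 4.97
eef_pos: [0.6446, 0.0728, 0.0369]
orientation: [3.133, 0.006, -0.519]
contact_force: [-1.3, -0.3, 5.5]
width: 0.0005
t 4.97 tcp [0.6446 0.0728 0.0369] rpy [ 3.1335  0.0057 -0.5193] F [-1.3  -0.29  5.5 ] w 0.0 | shift [ 0.0003 -0.0004 -0.0001] turn -0.07
```

```bash
python3 -c "
from h import *
to([0.5437,-0.104,0.0367],-0.518)"
python3 -m handwheel '[[0,0.006,0.0003,0],[0,0.012,0.0003,0],[0,0.018,0.0003,0],[0,0.024,0.0003,0],[0,0.030,0.0003,0]]'
python3 -c "
from h import *
to([0.5437,-0.104,0.0367],-0.518)"
```

```text
t 4.97 tcp [0.6446 0.0728 0.0369] rpy [ 3.1335  0.0057 -0.5193] F [-1.3  -0.29  5.5 ] w 0.0 | shift [2.000e-04 2.035e-01 1.900e-03] turn -0.07
time_s: 5.38
eef_pos: [0.6296, 0.0462, 0.037]
orientation: [3.134, 0.005, -0.519]
contact_force: [0.6, 0.6, 2.6]
width: -0.0
t 5.38 tcp [0.6296 0.0462 0.037 ] rpy [ 3.134   0.0053 -0.5194] F [0.63 0.58 2.64] w -0.0 | shift [0.     0.173  0.0016] turn -0.08
```

```bash
python3 -m handwheel '[[0,0.006,0.0005,0],[0,0.012,0.0006,0],[0,0.018,0.0007,0],[0,0.024,0.0007,0],[0,0.030,0.0008,0]]'
python3 -c "
from h import *
to([0.5437,-0.104,0.0367],-0.518)"
```

```text
time_s: 5.8
eef_pos: [0.6151, 0.0206, 0.0369]
orientation: [3.136, 0.004, -0.519]
contact_force: [0.5, 1.7, 4.0]
width: -0.0
t 5.8 tcp [0.6151 0.0206 0.0369] rpy [ 3.136   0.0044 -0.5191] F [0.46 1.71 3.97] w -0.0 | shift [-0.0002  0.1436  0.001 ] turn -0.06
```

```bash
python3 -m handwheel '[[0,0.006,0.0005,0],[0,0.012,0.0005,0],[0,0.018,0.0006,0],[0,0.024,0.0006,0],[0,0.030,0.0007,0]]'
python3 -c "
from h import *
to([0.5437,-0.104,0.0367],-0.518)"
```

```text
time_s: 6.22
eef_pos: [0.6001, -0.0054, 0.0363]
orientation: [3.137, 0.005, -0.519]
contact_force: [1.9, 3.8, 5.8]
width: 0.0003
t 6.22 tcp [ 0.6001 -0.0054  0.0363] rpy [ 3.1374  0.0045 -0.5194] F [1.9  3.78 5.84] w 0.0 | shift [0.000e+00 1.136e-01 1.000e-04] turn -0.08
```

```bash
python3 -m handwheel '[[0,0.006,0,0],[0,0.012,0,0],[0,0.018,0,0],[0,0.024,0.0001,0],[0,0.030,0.0001,0]]'
python3 -c "
from h import *
import cv2
to([0.5437,-0.104,0.0367],-0.518)
im=viewer.read_camera('scene'); cv2.imwrite('pics/s3.png',cv2.resize(im[200:320,240:400,::-1],None,fx=5,fy=5))"
```

```text
time_s: 6.63
eef_pos: [0.584, -0.0326, 0.0358]
orientation: [3.136, 0.006, -0.52]
contact_force: [1.3, 1.0, 3.4]
width: 0.0003
t 6.63 tcp [ 0.584  -0.0326  0.0358] rpy [ 3.1357  0.0058 -0.5198] F [1.26 1.01 3.43] w 0.0 | shift [ 0.0005  0.0819 -0.0004] turn -0.1
```

View pics/s3.png

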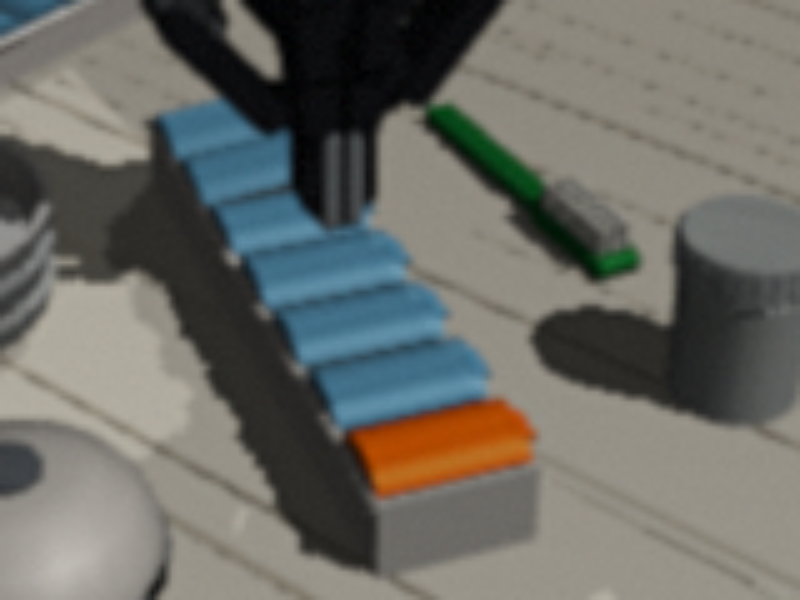

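The scene shows lids 1 to 4 flat and the organiser where it was, with the tip at (345,222) between lids 4 and 5. I'll carry on along the row.

```bash
python3 -m handwheel '[[0,0.006,-0.0001,0],[0,0.012,0,0],[0,0.018,0,0],[0,0.024,0,0],[0,0.030,0,0]]'
python3 -c "
from h import *
to([0.5437,-0.104,0.0367],-0.518)"
```

```text
time_s: 7.1
eef_pos: [0.5683, -0.06, 0.036]
orientation: [3.135, 0.006, -0.521]
contact_force: [0.5, 0.5, -0.1]
width: -0.0
t 7.1 tcp [ 0.5683 -0.06    0.036 ] rpy [ 3.1352  0.0061 -0.5212] F [ 0.53  0.51 -0.09] w -0.0 | shift [ 0.0006  0.0504 -0.0004] turn -0.18
```

```bash
python3 -m handwheel '[[0,0.006,0,0],[0,0.012,0,0],[0,0.018,0,0],[0,0.024,0,0]]'
python3 -c "
from h import *
to([0.5437,-0.104,0.0367],-0.518)"
```

```text
time_s: 7.43
eef_pos: [0.5572, -0.0805, 0.0368]
orientation: [3.137, 0.004, -0.521]
contact_force: [1.2, 2.3, 6.1]
width: 0.0001
t 7.43 tcp [ 0.5572 -0.0805  0.0368] rpy [ 3.1372  0.0044 -0.5206] F [1.23 2.3  6.05] w 0.0 | shift [-0.      0.0271  0.0003] turn -0.15
```

```bash
python3 -m handwheel '[[0,0.006,0.0003,0],[0,0.012,0.0003,0],[0,0.018,0.0003,0],[0,0.024,0.0003,0],[0,0.027,0.0003,0]]'
python3 -m handwheel '[[0,0,0.0003,0],[0,0,0.0003,0],[0,0,0.0003,0]]'
python3 -c "
from h import *
to([0.5437,-0.104,0.0367],-0.518)"
```

```text
time_s: 7.85
eef_pos: [0.5437, -0.1046, 0.0369]
orientation: [3.137, 0.004, -0.521]
contact_force: [0.3, 1.7, 4.8]
width: -0.0
time_s: 8.1
eef_pos: [0.5435, -0.1051, 0.0368]
orientation: [3.137, 0.004, -0.522]
contact_force: [-0.1, 1.4, 6.5]
width: -0.0
t 8.1 tcp [ 0.5435 -0.1051  0.0368] rpy [ 3.1368  0.0038 -0.5216] F [-0.14  1.35  6.53] w -0.0 | shift [-0.0004 -0.0011  0.0001] turn -0.21
```

Lid 7 is pressed on its crown with about 6 N. Next I'll lift off and check.

```bash
python3 -m handwheel '[[0,0,-0.01,0],[0,0,-0.03,0],[0,0.02,-0.06,0],[0,0.05,-0.09,0],[0,0.08,-0.12,0]]'
python3 -m handwheel '[[0,0.04,-0.02,0],[0,0.08,-0.04,0],[0,0.12,-0.04,0],[0,0.12,-0.04,0],[0,0.12,-0.04,0]]'
python3 - <<'E'
from h import *
import cv2
to([0.5437,-0.104,0.2])
s,p,R=pose(); T=np.eye(4);T[:3,:3]=R.as_matrix();T[:3,3]=p
im=viewer.read_camera("scene"); a=cv2.resize(im[200:320,240:400,::-1],None,fx=5,fy=5); cv2.imwrite("pics/s4.png",a)
im=viewer.read_camera("wrist"); cv2.imwrite("pics/w4.png",im[:,:,::-1])
viewer.read_camera("top")
for c in ["scene","top"]:
    k=viewer.calibration(c)
    for l in ["organiser","row_start","row_end","trays","charger","canister","brush"]:
        for d in finder.tip_of(c,l)[:3]:
            print(c,l,round(d["p"],2),(k["cam_to_world"]@[*d["at"],1])[:3].round(3))
E
```

```text
time_s: 8.52
eef_pos: [0.5033, -0.1736, 0.1569]
orientation: [3.136, 0.006, -0.52]
contact_force: [0.8, -1.3, -0.5]
width: 0.0
time_s: 8.93
eef_pos: [0.4409, -0.2815, 0.1976]
orientation: [3.134, 0.008, -0.528]
contact_force: [0.8, 0.2, -0.3]
width: -0.0001
t 8.93 tcp [ 0.4409 -0.2815  0.1976] rpy [ 3.1336  0.0078 -0.5276] F [ 0.79  0.2  -0.32] w -0.0 | shift [-0.0005 -0.2051 -0.004 ] turn 0
scene organiser 0.88 [0.595 0.287 0.003]
scene organiser 0.79 [ 0.605 -0.019 -0.001]
scene organiser 0.74 [ 0.473 -0.254  0.002]
scene row_start 0.93 [0.672 0.357 0.034]
scene row_start 0.92 [0.651 0.071 0.035]
scene row_start 0.85 [ 0.399 -0.259  0.029]
scene row_end 0.95 [ 0.555 -0.261  0.025]
scene row_end 0.63 [0.507 0.228 0.034]
scene row_end 0.57 [ 0.549 -0.104  0.037]
scene trays 0.88 [ 0.683 -0.146  0.001]
scene charger 0.9 [ 0.752 -0.018  0.   ]
scene canister 0.93 [ 0.539  0.105 -0.   ]
scene brush 0.8 [ 0.479 -0.023 -0.   ]
top organiser 0.76 [ 0.59   0.282 -0.001]
top organiser 0.7 [ 0.598 -0.023  0.002]
top organiser 0.66 [ 0.471 -0.257  0.002]
top row_start 0.9 [0.668 0.35  0.04 ]
top row_start 0.7 [0.643 0.073 0.042]
top row_start 0.56 [ 0.394 -0.267  0.028]
top row_end 0.89 [ 0.544 -0.261  0.025]
top row_end 0.71 [0.505 0.225 0.037]
top trays 0.72 [ 0.679 -0.149  0.001]
top charger 0.96 [ 0.751 -0.02   0.001]
top charger 0.6 [ 0.536  0.097 -0.003]
top canister 0.86 [ 0.537  0.102 -0.005]
```

View pics/s4.png

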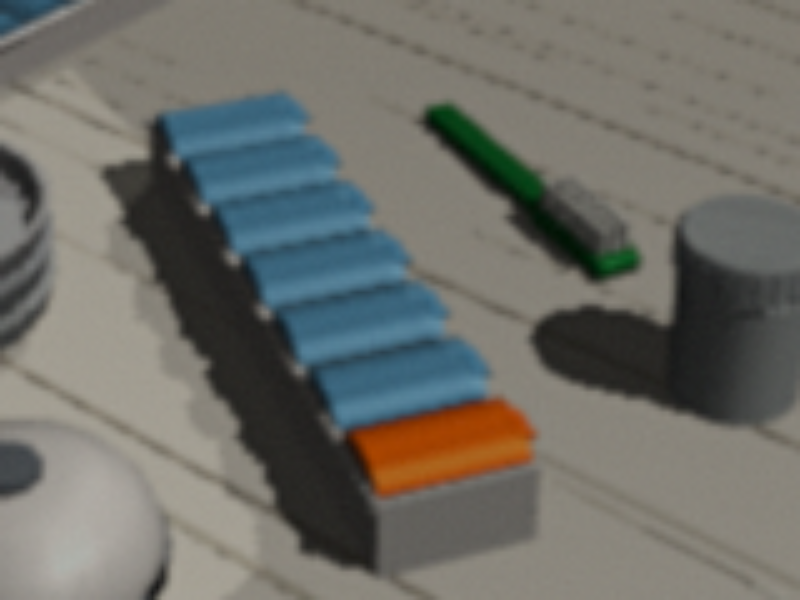

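View pics/w4.png

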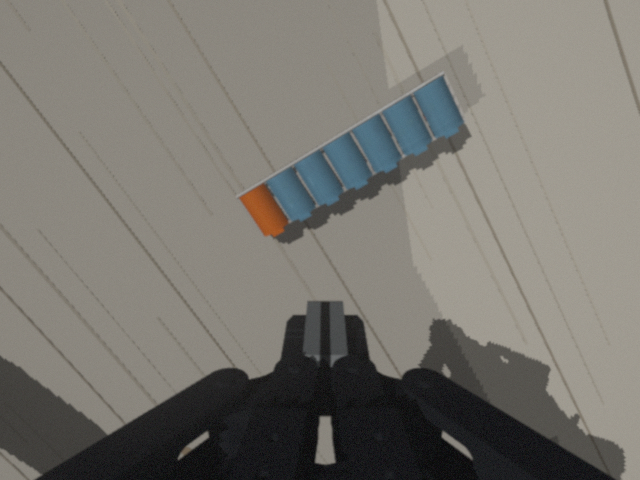

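The close-up shows all seven lids lying evenly flat, from orange at (440,445) to lid 7 at (235,120). The hand is clear, and the bystanders are within finder noise of where they started. I'm handing in.

```bash
python3 -c "
from workcell import env
print(env.hand_in())"
```

```text
the job is handed in; nothing more can be done
None
```

I pressed all seven lids of the larger blue organiser shut with the closed fingertips and handed the job in at about 10 s. I pressed the orange lid first, then slid along the crowns to lid 7 and lifted away. The hand-in reports no verdict, so I don't know whether it passed.

- **Press force:** the readings I took stayed between about 0 and 6.5 N upward. They were taken only at the end of each move, so I did not see peaks within a move. The tip rode at 35.8–37.0 mm, against a shut crown height of 37 mm.
- **Lids:** in the last scene picture all seven lids lie flat and even. I could not read the hinge angles directly.
- **Organiser:** the finder put it within about 5 mm of its start, which is about the finder's own noise.
- **Bystanders:** the trays, charger, canister and brush were within about 5 mm of their start, except the canister's top-view height, 5 mm low.
- **Disagreements:** in the last check the top camera found neither the brush nor the organiser's far end; the scene camera found both in place. One low-confidence charger hit in the top view was actually the canister.

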